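Shut the sliding door of the shelf cabinet and pin its lock

ROBOT

A 6-joint arm with a two-finger parallel gripper is mounted at the origin on the work surface. World frame = base frame: x ahead of the robot, y to its left, z up, the work surface at z = 0. Lengths are in mm, angles in rad, forces in N, time in s.
With the tool pointing down it reaches from about 275 to 1000 mm from the base axis. Payload 8.4 kg.
Tool frame: the origin (TCP) lies on the centre line of the jaws, within the pads' length; the fingertips stand r.tip_reach ahead of it and the grasp point (between the pads) lies 11 mm behind it (r.tip_reach is the distance from the TCP to the fingertips, in mm); z points along the fingers, y is the line along which they close (so a half turn about z gives the same grasp; the last joint's range is limited). The gripper opens to 85 mm and grips with 20 to 120 N. Pads are 22 mm wide; open, the fingers measure 114 mm over their backs; the gripper's body (76 mm by 85 mm) begins 54 mm behind the grasp point. The pads swing forward as they close: fully open they stand 13 mm farther back than shut.
Start: joints at [1.144, 0.353, 1.633, -0, 1.155, -0.002], TCP at [257.585, 569.454, 239.281] pointing down, gripper open.
Joint ranges: [-2.63, 2.63], [-0.92, 2.1], [0.06, 2.66], [-1.3, 4.44], [0, 2.69], [-3.02, 3.02]. Speed limits (rad/s): [2.22, 2.22, 2.79, 3.14, 3.14, 3.14].

INTERFACE

Orientations are given as [roll, pitch, yaw] about the fixed x, y, z axes, in that order (R = Rz(yaw) Ry(pitch) Rx(roll)).
In Python, from rig import r gives the robot as it stands.
- The arm moves only by the tool carry_out, never from a script. Its argument "targets" is a list of rows, each an object with "dp": the shift along the tool's x, y, z in mm, a list of three; "yaw": the turn about the tool's z in degrees. A call has 1 to 12 rows; each row is the pose to reach, as a shift and turn from the pose commanded when the call began, along the tool's axes at that moment; what a row does not reach only later rows make up. A row lasts 1/8 s, in which the tool goes at most 62.5 mm and 10.7 degrees, less where a joint would pass 70% of its speed; a pose out of reach is approached as far as the arm can. A call with a gripper value outside its range is refused whole. "fingers" is the opening, from -1 (shut) to 1 (fully open), so that 0 is half open, set as the call begins (left out, the last holds). The fingers move at their own pace and stop on an object; "grip_force" is the grip in N (left out, the last holds). Time passes only in rows, so rows that repeat a pose let the fingers close. It gives the time, the measured TCP pose, the force, the opening and the grip force at its end, in the units of the state.
- r.sense(): the state, without advancing time (a new reading comes with each control period).
- r.grab_frame(name): name is "scene" or "top" or "wrist"; returns the picture (384x512x3 uint8, red, green, blue); there is no depth.
- r.get_calibration(name): a dict with "fx", "fy", "cx", "cy" (pixels), "rvec" (rotation vector, rad) and "tvec" (3), from world to camera coordinates, as OpenCV has them. Camera axes: x right, y down, z forward; pixel columns grow to the right and rows downward; lengths in mm; the calibration is good to about 2 mm. A picture is of the moment at which its call begins: read the wrist's pose just before it. get_calibration takes no time and is no camera call; for the wrist camera it gives the pose at the moment of the call.
- r.sign_off(): hands the job in; it is judged then, once.
The state is a dict: "clock": time; "qpos": joint angles; "qvel": joint speeds; "joint_efforts": joint torques, N m; "eef_pos": TCP position; "tcp_rot": TCP orientation; "contact_force": force on the tool from outside, world axes, zero at the start; "wrist_torque": the same for the moment, N m; "opening": opening from 0.0 (shut) to 1.0 (fully open); "grasp_force": force on a finger pad.
Only numpy, scipy, OpenCV 4.12 (cv2) and the standard library are available. Lean on these libraries where they do the work, as an engineer would, in place of code of your own. Each camera call takes 0.05 s, during which the arm holds its last target. There are 200 camera calls.

TASK

Slide the blue door of the little cabinet fully shut, then take the red-handled lock pin out of its wooden stand and thread it gently down through all three lock plates (upper ear, door tab, lower ear) until its collar sits fully home on the upper ear, and let go. Never force the pin against the cabinet (stay well below 30 N), leave the door shut, and leave the cups, sugar bowl and milk frother where they stand.

Things in the scene. Friction and masses are not known exactly. Their poses are not given: they have to be found in the camera images.
- cabinet: fixed white cabinet, 220 deep x 520 wide x 170 mm high, steel shelf top. Origin under its centre; x from its front (robot side) to its back, y to the left seen from the robot, z up. A steel rail on its front carries lock ears, door and door stop as one; it was screwed on 3 to 27 mm to +y of its zero mark. How far is not reported: find it by feel or sight. It never moves.
- hasp (a point): mark on the cabinet, cabinet's axes: where the upper ear's hole centre, at the ear's top face (150 mm up), would be with the rail at zero. The true hole is 3 to 27 mm from it to +y, exact in x and z. Ear: yellow steel plate 40 (x) x 48 (y) x 5 mm, hole 14 mm wide in its middle with a small chamfer. The rail lies 20 mm behind the hole (+x), its top 15 mm above the ear.
- hasp_low (a point): mark as hasp for the lower ear (same plate and hole), at its top face, 40 mm below the upper one's. Between them, 20 mm below the upper ear, the door's brass tab (same plate and hole) slides in from -y; with the door at its stop all three holes stand on one vertical line.
- handle_mark (a point): mark on the cabinet: where the centre of the door handle would be with the door shut and the rail at zero (140 mm to -y of hasp, 7 mm to -x, 110 mm up). The true handle lies 3 to 27 mm to +y of it, less the door's opening. Handle: upright black bar 14 mm thick, from 83 to 138 mm up, 35 mm in front of the door, on two thin stubs.
- door (a joint): sliding blue door, m, measured along the rail: 0 fully shut at its stop, growing as it opens (the door then moves to -y of the cabinet). It opens to 0.11, has about 2 N of friction and stays where it is left.
- pin: lock pin, 120 mm long, 0.14 kg, upright in the stand. Origin at its tip, z up along it. Steel shaft 12 mm thick, 75 mm long, last 2 mm chamfered to 10 mm; then a collar 28 mm wide, 5 mm high, its underside 75 mm above the tip; then a round red handle 22 mm thick, 40 mm high. Fully home, the collar lies on the upper ear and the tip is 75 mm below that ear's top face.
- pin_grip (a point): point on the pin's axis in the red handle, 102 mm above the tip, 18 mm below the handle's top and 22 mm above the collar's top: where to grip it.
- stand: wooden block 70 x 70 x 90 mm fixed on the counter, origin under its centre, with a 14 mm hole 80 mm deep in its top in which the pin stands, collar on the block. It may be to the left or to the right of the cabinet.
- cup_a: amber glass cup, 72 mm wide, 75 mm high, on the shelf; origin under its centre
- cup_b: amber glass cup, 72 mm wide, 75 mm high, on the shelf; origin under its centre
- sugar: white ceramic sugar bowl, 90 mm wide, 88 mm high, on the shelf; origin under its centre
- frother: white plastic milk frother, 68 mm wide, 150 mm high, on the counter at the other side from the stand; origin under its centre
Things that resemble listed ones, but are neither listed nor needed, are in the scene too. Leave any purple or yellow look-alike of the pin alone.

How it is judged:
By the outcome, as a careful person would: the job done as asked, in the order asked, and still so for the second after the job is handed in, with the robot touching nothing.
It also fails if it takes over 64 s, if anything falls off the work surface, if the arm or the gripper's body presses on something with over 40 N, if the wrist force passes 120 N, or if a joint passes its speed limit or range.

## Working session

There is one attempt and no reset: what is moved stays moved. The work goes in short steps, Python scripts to look and compute and a tool call to move; the robot and the scene stay as the last step left them, time stands still between calls to the robot, and variables do not carry over. Pictures are saved under pics/ and viewed, at most 10 in all, crops included, and the job is handed in when it is done.

Besides the shell and the picture viewer there is one more tool, called in YAML: its name, and indented under it one key for each argument. carry_out: Moves the arm, as the interface text tells. Its arguments: {"type":"object","properties":{"targets":{"type":"array","items":{"type":"object","properties":{"dp":{"type":"array","items":{"type":"number"}},"yaw":{"type":"number"}}}},"fingers":{"type":"number"},"grip_force":{"type":"number"}},"required":["targets"]}

```bash
ls; mkdir -p pics
python3 - <<'E'
from rig import r
import cv2,numpy as np
print(r.sense(), r.tip_reach)
for n in("scene","top"):
    f=r.grab_frame(n); cv2.imwrite(f"pics/{n}0.png",cv2.resize(f[:,:,::-1],(800,600),interpolation=cv2.INTER_CUBIC))
    print(n,r.get_calibration(n))
E
```

```text
pics
{'clock': 0.0, 'qpos': array([ 1.14359606e+00,  3.53664679e-01,  1.63411645e+00,  3.75849113e-06,
        1.15518765e+00, -2.41105009e-03]), 'qvel': array([-1.75060988e-03, -5.78923154e-04,  5.45260440e-04,  1.16931417e-03,
        8.82650155e-05, -2.22516963e-04]), 'joint_efforts': array([ 2.22504059e-03, -6.05235100e+01, -3.42072093e+01,  9.37072696e-05,
        8.99465871e-03,  4.67767427e-05]), 'eef_pos': array([257.39866195, 569.04026672, 238.55890914]), 'tcp_rot': array([-3.14021654e+00, -6.75432987e-06,  2.71680191e+00]), 'contact_force': array([-0.08317078, -0.1681234 ,  0.49639623]), 'wrist_torque': array([0.01740512, 0.04997345, 0.01794357]), 'grasp_force': 0.0, 'opening': 1.0036963085582233} 8.0
scene {'fx': 478.69165128305406, 'fy': 478.69165128305406, 'cx': 245.76108222324706, 'cy': 189.95691446991026, 'rvec': array([ 1.23302776,  2.27275129, -0.94370753]), 'tvec': array([ 243.34867698, -226.79693014, 1577.62785348])}
top {'fx': 472.5777644276192, 'fy': 472.5777644276192, 'cx': 250.51247054176122, 'cy': 187.1726286075043, 'rvec': array([ 2.20375916, -2.18302106,  0.06477513]), 'tvec': array([  13.86972478,  513.44373519, 1523.83048301])}
```

View pics/scene0.png

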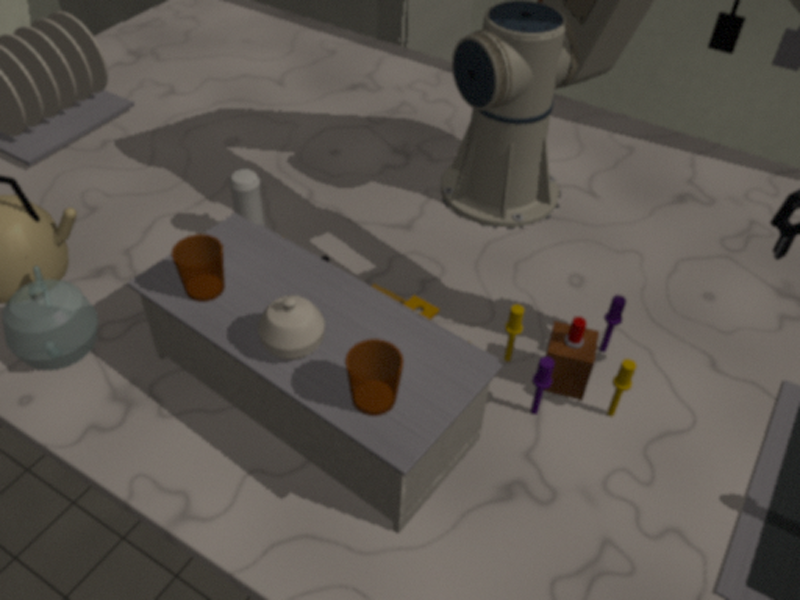

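View pics/top0.png

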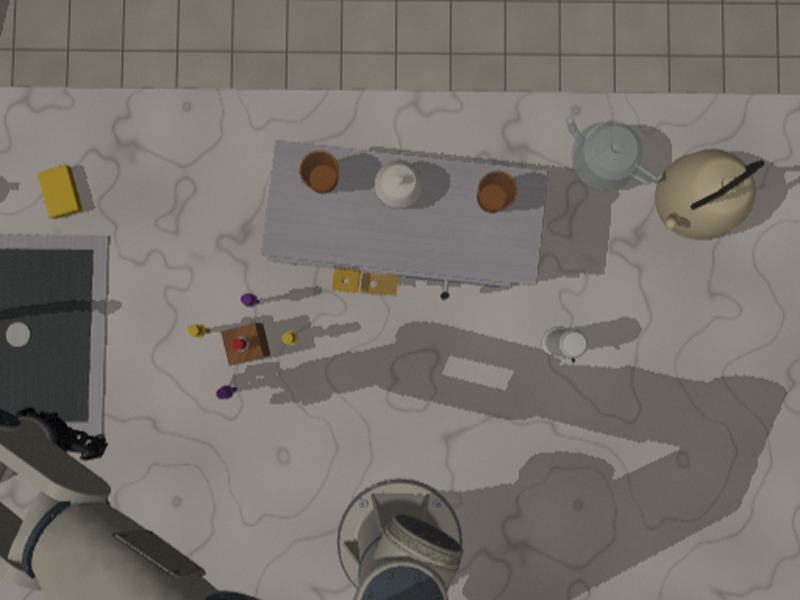

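Scene: cabinet with ears at its front, stand with the red pin at scene (577,330), top (239,344). In the top view the upper ear is at (346,280), tab at (379,284), handle at (445,295). The frother is at top (570,344).

```bash
cat > h.py <<'E'
import cv2,numpy as np
def ray(c,uv,z):
    R=cv2.Rodrigues(c["rvec"])[0]; t=c["tvec"]
    d=R.T@np.array([(uv[0]-c["cx"])/c["fx"],(uv[1]-c["cy"])/c["fy"],1]); o=-R.T@t
    return o+d*(z-o[2])/d[2]
def proj(c,p):
    K=np.array([[c["fx"],0,c["cx"]],[0,c["fy"],c["cy"]],[0,0,1]])
    return cv2.projectPoints(np.array([p],float),c["rvec"],c["tvec"],K,None)[0].ravel()
E
python3 - <<'E'
from rig import r
import cv2,numpy as np
from h import *
f=r.grab_frame("top")
cv2.imwrite("pics/top1.png",cv2.resize(f[155:240,140:300,::-1],None,fx=5,fy=5,interpolation=cv2.INTER_CUBIC))
c=r.get_calibration("top")
for p in [(276,142),(547,168),(536,285),(262,258)]: print(ray(c,(p[0]*.64,p[1]*.64),170).round(1))
E
```

```text
[787.8 240.3 170. ]
[ 743.  -273.1  170. ]
[ 521.  -251.9  170. ]
[566.9 262.5 170. ]
```

View pics/top1.png

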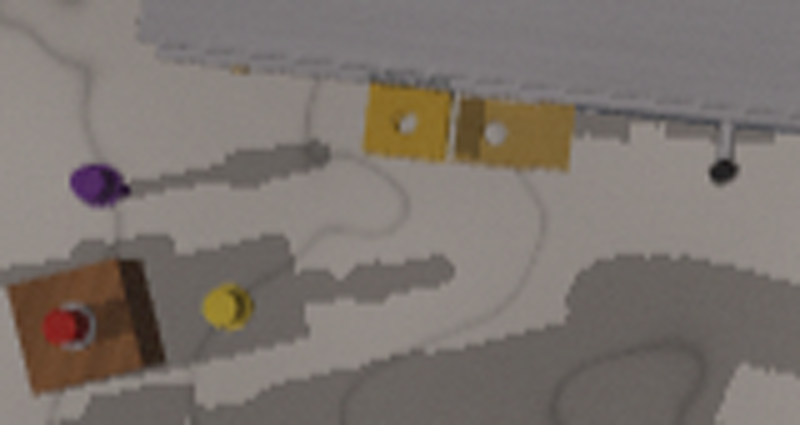

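Crop: upper ear hole (406,122), tab hole (496,132), handle top (723,170), red handle top about (61,327), stand top corners (8,285),(118,260),(145,368),(33,395).

Run:
```python
from rig import r
from h import *
c=r.get_calibration("top")
def P(x,y,z): return ray(c,(140+(x+.5)/5-.5,155+(y+.5)/5-.5),z)
for n,a in dict(ear=(406,122,150),tab=(496,132,130),handle=(723,170,138),pintop=(61,327,135),s1=(8,285,90),s2=(118,260,90),s3=(145,368,90),s4=(33,395,90),e1=(371,85,150),e2=(455,92,150),e3=(447,162,150),e4=(363,154,150),purple=(97,185,118),yel=(227,307,118)).items(): print(n,P(*a).round(1))
print(np.mean([P(*a) for a in [(8,285,90),(118,260,90),(145,368,90),(33,395,90)]],0))
print(r.get_calibration("wrist"))
C=np.array([[787.8,240.3],[743,-273.1],[521,-251.9],[566.9,262.5]])
M=cv2.minAreaRect(C.astype(np.float32));print(C.mean(0),M)
```

```text
ear [529.  107.5 150. ]
tab [525.   54.4 130. ]
handle [502.9 -82.  138. ]
pintop [405.4 312.9 135. ]
s1 [430.3 355.4  90. ]
s2 [446.3 287.8  90. ]
s3 [380.  269.9  90. ]
s4 [362.8 338.5  90. ]
e1 [550.9 128.6 150. ]
e2 [547.2  78.6 150. ]
e3 [505.5  82.8 150. ]
e4 [509.7 132.7 150. ]
purple [491.3 296.4 118. ]
yel [418.2 216.2 118. ]
[404.88320252 312.8839045   90.        ]
{'fx': 271.17361369211955, 'fy': 271.17361369211955, 'cx': 253.91361456085676, 'cy': 190.38010920895388, 'rvec': array([-2.40093402, -1.54926972, -0.25254171]), 'tvec': array([-624.88563737,  -41.96360287,  380.7488931 ])}
[654.675  -5.55 ] ((654.949951171875, -5.300048828125), (517.8291625976562, 223.0056610107422), 84.90098571777344)
```

carry_out:
  targets:
    - {"dp":[-30,-30,0],"yaw":-2}
    - {"dp":[-70,-70,0],"yaw":-4}
    - {"dp":[-110,-110,0],"yaw":-6}
    - {"dp":[-150,-150,0],"yaw":-8}
    - {"dp":[-190,-190,0],"yaw":-10}
    - {"dp":[-230,-230,0],"yaw":-12}
    - {"dp":[-270,-270,0],"yaw":-14}
    - {"dp":[-310,-310,0],"yaw":-16}
    - {"dp":[-350,-350,0],"yaw":-18}
    - {"dp":[-390,-390,0],"yaw":-19.3}
    - {"dp":[-430,-430,0],"yaw":-19.3}
    - {"dp":[-445,-445,0],"yaw":-19.3}
  fingers: 0

```text
clock: 1.65
eef_pos: [480.3, -22.1, 239.2]
tcp_rot: [-3.141, 0.0, 3.051]
contact_force: [0.3, 0.9, 0.6]
opening: 0.502
grasp_force: 0.0
```

```bash
cat >> h.py <<'E'
def go(s,p,yaw=None):
    "dp (tool mm), yaw (deg) from measured pose to world p, world yaw"
    from scipy.spatial.transform import Rotation as Ro
    R=Ro.from_euler("xyz",[np.pi,0,s["tcp_rot"][2]]).as_matrix()
    d=R.T@(np.array(p)-s["eef_pos"])
    dy=0 if yaw is None else -np.degrees((yaw-s["tcp_rot"][2]+np.pi)%(2*np.pi)-np.pi)
    return d.round(1),round(dy,2)
def cam(c): return -cv2.Rodrigues(c["rvec"])[0].T@c["tvec"]
E
python3 - <<'E'
from rig import r
from h import *
s=r.sense();c=r.get_calibration("wrist")
f=r.grab_frame("wrist"); cv2.imwrite("pics/w1.png",cv2.resize(f[:,:,::-1],(800,600),interpolation=cv2.INTER_CUBIC))
np.savez("w1.npz",**c)
print(s["eef_pos"],s["tcp_rot"],s["clock"],s["contact_force"],cam(c))
print(go(s,[503,-82,238.5],3.054))
for p in ([503,-82,138],[525,54.4,130],[529,107.5,150]): print((proj(c,p)+.5)*1.5625-.5)
E
```

```text
[480.25759782 -22.10212824 239.2214021 ] [-3.14113484e+00  2.26162624e-04  3.05107489e+00] 1.65 [0.31877336 0.89417868 0.5952746 ] [399.06819241 -14.34742873 374.09127728]
(array([-28.1, -57.6,   0.7]), np.float64(-0.17))
[302.23497171 344.4028253 ]
[522.78798985 352.84914025]
[622.64617951 366.60183562]
```

View pics/w1.png

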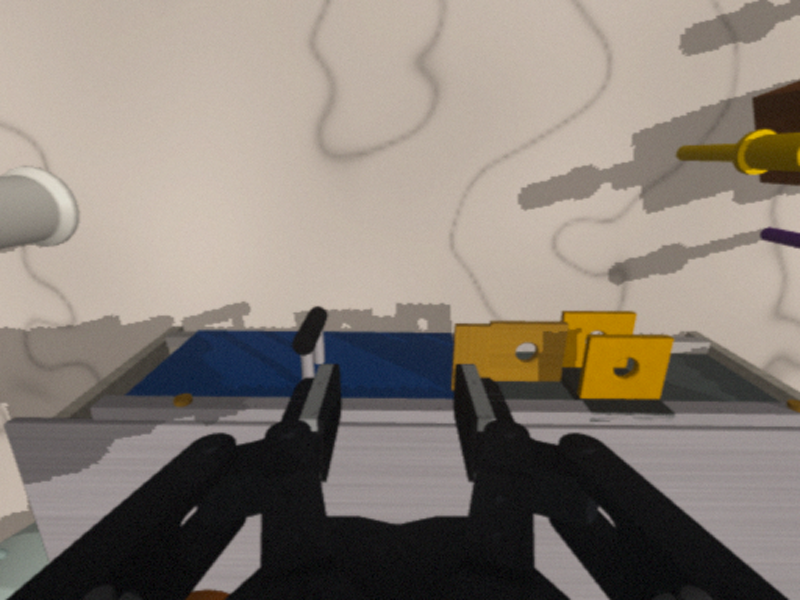

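Wrist view: handle top end at (302,345), tab hole (527,352), upper ear hole (627,366), as predicted to within a few mm. Going down on the handle.

Run:
```python
from h import *
c=dict(np.load("w1.npz"))
for u,v,z in [(302,345,138),(527,352,130),(627,366,150)]: print(ray(c,((u+.5)/1.5625-.5,(v+.5)/1.5625-.5),z).round(1))
```

```text
[503.4 -82.2 138. ]
[524.6  57.1 130. ]
[528.8 110.  150. ]
```

carry_out:
  targets:
    - {"dp":[-14,-29,0],"yaw":0}
    - {"dp":[-23,-58,0],"yaw":0}
    - {"dp":[-23,-58,35],"yaw":0}
    - {"dp":[-23,-58,75],"yaw":0}
    - {"dp":[-23,-58,105],"yaw":0}
    - {"dp":[-23,-58,120],"yaw":0}
    - {"dp":[-23,-58,120],"yaw":0}

```text
clock: 2.58
eef_pos: [497.0, -78.8, 118.7]
tcp_rot: [3.141, -0.002, 3.054]
contact_force: [0.4, -0.1, 0.4]
opening: 0.499
grasp_force: 0.0
```

carry_out:
  targets:
    - {"dp":[-5,-3,0],"yaw":0}
    - {"dp":[-5,-3,0],"yaw":0}
    - {"dp":[-5,-3,0],"yaw":0}
    - {"dp":[-5,-3,0],"yaw":0}
    - {"dp":[-5,-3,0],"yaw":0}
    - {"dp":[-5,-3,0],"yaw":0}
    - {"dp":[-5,-3,0],"yaw":0}
  fingers: -1
  grip_force: 20

```text
clock: 3.45
eef_pos: [504.0, -83.1, 120.7]
tcp_rot: [-3.141, 0.004, 3.054]
contact_force: [2.3, -1.7, 7.2]
opening: 0.16
grasp_force: 20.5
```

carry_out:
  targets:
    - {"dp":[-5,2,0],"yaw":0}
    - {"dp":[-5,9,0],"yaw":0}
    - {"dp":[-5,16,0],"yaw":0}
    - {"dp":[-5,23,0],"yaw":0}
    - {"dp":[-5,30,0],"yaw":0}
    - {"dp":[-5,36,0],"yaw":0}
    - {"dp":[-5,40,0],"yaw":0}
    - {"dp":[-5,43,0],"yaw":0}
    - {"dp":[-5,45,0],"yaw":0}
    - {"dp":[-5,46,0],"yaw":0}
    - {"dp":[-5,46,0],"yaw":0}

```text
clock: 4.82
eef_pos: [509.4, -37.2, 120.2]
tcp_rot: [-3.141, -0.003, 3.054]
contact_force: [-8.4, -1.0, 16.5]
opening: 0.158
grasp_force: 21.7
```

carry_out:
  targets:
    - {"dp":[2,0,-1],"yaw":0}
    - {"dp":[4,1,-2],"yaw":0}
    - {"dp":[4,2,-2],"yaw":0}
    - {"dp":[4,3,-2],"yaw":0}
    - {"dp":[4,4,-2],"yaw":0}
    - {"dp":[4,5,-2],"yaw":0}
    - {"dp":[4,5,-2],"yaw":0}

```text
clock: 5.7
eef_pos: [509.2, -32.2, 120.9]
tcp_rot: [-3.141, 0.003, 3.054]
contact_force: [10.0, -2.5, -15.4]
opening: 0.154
grasp_force: 20.5
```

carry_out:
  targets:
    - {"dp":[-2,0.5,1],"yaw":0}
    - {"dp":[-2,1,1],"yaw":0}
    - {"dp":[-2,1.5,1],"yaw":0}
    - {"dp":[-2,2,1],"yaw":0}
    - {"dp":[-2,2,1],"yaw":0}

```text
clock: 6.32
eef_pos: [509.5, -30.2, 120.7]
tcp_rot: [-3.141, -0.0, 3.054]
contact_force: [-1.8, -0.6, 6.4]
opening: 0.152
grasp_force: 22.5
```

carry_out:
  targets:
    - {"dp":[0,0.5,0],"yaw":0}
    - {"dp":[0,1,0],"yaw":0}
    - {"dp":[0,1.5,0],"yaw":0}
    - {"dp":[0,2,0],"yaw":0}
    - {"dp":[0,2,0],"yaw":0}

```text
clock: 6.95
eef_pos: [509.6, -29.5, 120.7]
tcp_rot: [-3.139, -0.0, 3.055]
contact_force: [-2.6, -11.2, 6.0]
opening: 0.153
grasp_force: 22.6
```

carry_out:
  targets:
    - {"dp":[0,-0.7,0],"yaw":0}
    - {"dp":[0,-0.7,0],"yaw":0}
    - {"dp":[0,-0.7,0],"yaw":0}
    - {"dp":[0,-0.7,0],"yaw":0}
    - {"dp":[0,-0.7,-20],"yaw":0}
    - {"dp":[0,-0.7,-60],"yaw":0}
    - {"dp":[0,-0.7,-100],"yaw":0}
    - {"dp":[0,-0.7,-100],"yaw":0}
  fingers: 0.2

```text
clock: 7.95
eef_pos: [511.9, -28.8, 223.3]
tcp_rot: [3.141, 0.006, 3.054]
contact_force: [0.5, 0.5, -0.5]
opening: 0.602
grasp_force: 0.0
```

Run:
```python
from rig import r
from h import *
s=r.sense()
print(s["eef_pos"],s["opening"],s["contact_force"],go(s,[405,313,180],3.054))
f=r.grab_frame("top")
cv2.imwrite("pics/top2.png",cv2.resize(f[155:240,140:300,::-1],None,fx=5,fy=5,interpolation=cv2.INTER_CUBIC))
```

```text
[511.89901997 -28.79134511 223.26376583] 0.6015923108273685 [ 0.48632487  0.52656625 -0.45855587] (array([136.5, 331.1,  43.3]), np.float64(-0.01))
```

carry_out:
  targets:
    - {"dp":[20,40,0],"yaw":0}
    - {"dp":[40,95,0],"yaw":0}
    - {"dp":[60,150,0],"yaw":0}
    - {"dp":[85,205,0],"yaw":0}
    - {"dp":[110,260,10],"yaw":0}
    - {"dp":[130,310,25],"yaw":0}
    - {"dp":[136.5,331,40],"yaw":0}
    - {"dp":[136.5,331,43],"yaw":0}
    - {"dp":[136.5,331,43],"yaw":0}

```text
clock: 9.12
eef_pos: [402.6, 311.9, 176.4]
tcp_rot: [-3.14, -0.001, 3.054]
contact_force: [0.7, -1.1, -0.5]
opening: 0.604
grasp_force: 0.0
```

Run:
```python
from rig import r
from h import *
s=r.sense();c=r.get_calibration("wrist")
f=r.grab_frame("wrist"); cv2.imwrite("pics/w2.png",cv2.resize(f[:,:,::-1],(800,600),interpolation=cv2.INTER_CUBIC))
np.savez("w2.npz",**c)
print(s["eef_pos"],s["tcp_rot"],go(s,[405,313,108],3.054))
for p in ([405,313,135],[405,313,90],[405,313,95]): print((proj(c,p)+.5)*1.5625-.5)
```

```text
[402.55820319 311.94601948 176.37905346] [-3.13987564e+00 -1.45045644e-03  3.05388059e+00] (array([-2.3,  1.3, 68.4]), np.float64(-0.01))
[399.27279197 348.6674054 ]
[398.99835263 313.86743625]
[399.02385563 317.10131551]
```

View pics/w2.png

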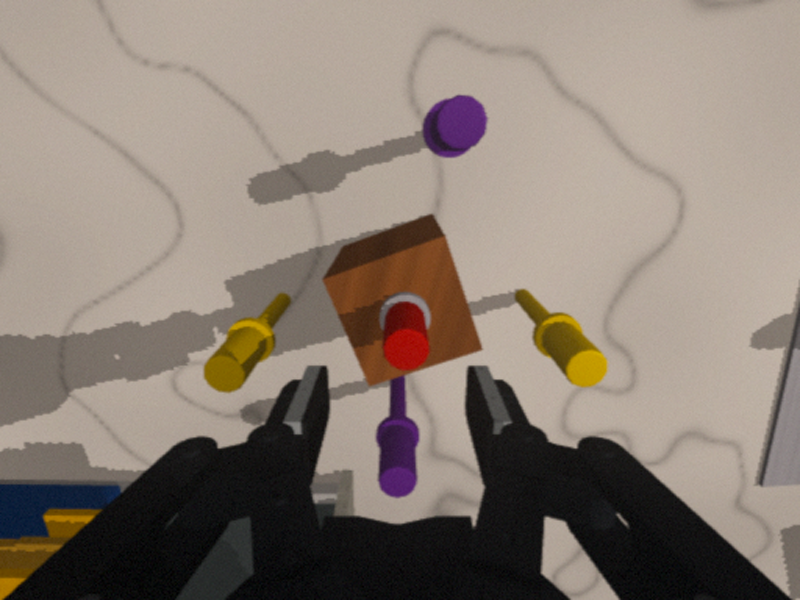

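Red handle top is at (407,351), its collar at (405,311): a few mm to +y of the estimate.

Run:
```python
from h import *
c=dict(np.load("w2.npz"));k=lambda a:(a+.5)/1.5625-.5
for u,v,z in [(407,351,135),(405,312,95),(325,279,90),(443,237,90),(481,349,90),(369,385,90)]: print(ray(c,(k(u),k(v)),z).round(1))
```

```text
[406.5 316.4 135. ]
[402.3 316.5  95. ]
[381.3 274.7  90. ]
[364.  339.8  90. ]
[430.6 358.   90. ]
[448.3 291.4  90. ]
```

carry_out:
  targets:
    - {"dp":[-2.7,3.5,10],"yaw":0}
    - {"dp":[-2.7,3.5,30],"yaw":0}
    - {"dp":[-2.7,3.5,50],"yaw":0}
    - {"dp":[-2.7,3.5,63],"yaw":0}
    - {"dp":[-2.7,3.5,68],"yaw":0}
    - {"dp":[-2.7,3.5,68],"yaw":0}
    - {"dp":[-2.7,3.5,68],"yaw":0}

```text
clock: 10.05
eef_pos: [406.4, 316.4, 109.8]
tcp_rot: [3.141, 0.001, 3.054]
contact_force: [-0.7, 0.7, 0.1]
opening: 0.601
grasp_force: 0.0
```

carry_out:
  targets:
    - {"dp":[0,0,0],"yaw":0}
    - {"dp":[0,0,0],"yaw":0}
    - {"dp":[0,0,0],"yaw":0}
    - {"dp":[0,0,0],"yaw":0}
    - {"dp":[0,0,0],"yaw":0}
    - {"dp":[0,0,0],"yaw":0}
  fingers: -1
  grip_force: 40

```text
clock: 10.8
eef_pos: [406.2, 316.3, 109.8]
tcp_rot: [3.141, 0.0, 3.054]
contact_force: [-0.5, -1.0, 5.7]
opening: 0.248
grasp_force: 39.2
```

carry_out:
  targets:
    - {"dp":[0,0,-10],"yaw":0}
    - {"dp":[0,0,-40],"yaw":0}
    - {"dp":[0,0,-80],"yaw":0}
    - {"dp":[0,0,-120],"yaw":0}
    - {"dp":[0,0,-150],"yaw":0}
    - {"dp":[-20,-30,-157],"yaw":0}
    - {"dp":[-50,-70,-157],"yaw":0}
    - {"dp":[-80,-110,-157],"yaw":0}
    - {"dp":[-105,-150,-157],"yaw":0}
    - {"dp":[-125,-180,-157],"yaw":0}
    - {"dp":[-137,-193,-157],"yaw":0}
    - {"dp":[-140.2,-195.4,-157],"yaw":0}

```text
clock: 12.3
eef_pos: [528.8, 108.9, 266.4]
tcp_rot: [3.141, -0.0, 3.052]
contact_force: [-0.6, 1.3, -1.0]
opening: 0.246
grasp_force: 39.4
```

carry_out:
  targets:
    - {"dp":[0,0,0],"yaw":0}
    - {"dp":[0,0,0],"yaw":0}

```text
clock: 12.55
eef_pos: [528.0, 110.1, 266.3]
tcp_rot: [3.141, -0.0, 3.055]
contact_force: [-0.3, -0.2, -0.9]
opening: 0.242
grasp_force: 39.4
```

Run:
```python
from rig import r
from h import *
s=r.sense();c=r.get_calibration("wrist")
f=r.grab_frame("wrist"); cv2.imwrite("pics/w3.png",cv2.resize(f[:,:,::-1],(800,600),interpolation=cv2.INTER_CUBIC))
np.savez("w3.npz",**c)
p=s["eef_pos"];print(p,s["tcp_rot"],s["contact_force"],go(s,[528.8,109.4,p[2]],3.054))
tip=p-[0,0,94.8]
for q in (tip,tip+[0,0,120],[528.8,109.4,150],[509.6,-29.5,138]): print((proj(c,q)+.5)*1.5625-.5)
g=r.grab_frame("top"); cv2.imwrite("pics/top3.png",cv2.resize(g[155:240,140:300,::-1],None,fx=5,fy=5,interpolation=cv2.INTER_CUBIC))
```

```text
[527.99742862 110.12865065 266.25342715] [ 3.14147316e+00 -3.98448831e-04  3.05475628e+00] [-0.30040577 -0.20952696 -0.87983502] (array([-0.9, -0.7, -0. ]), np.float64(0.04))
[396.40283197 304.71329402]
[395.94549473 435.50049027]
[395.39164951 294.52042813]
[178.40906222 278.3239472 ]
```

View pics/w3.png

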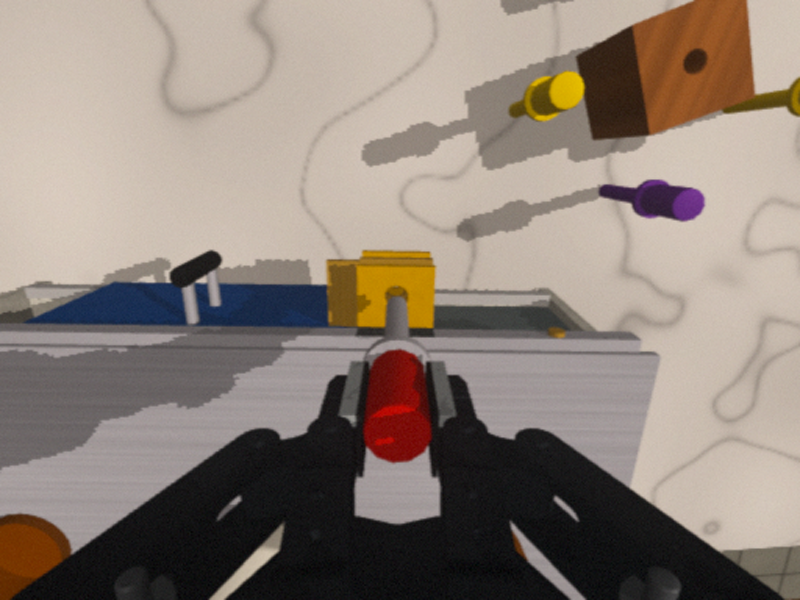

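Pin held; the tip stands at about (396,300), just above the upper ear hole near (396,290). Door looks shut (tab under the ear). Zooming in.

Run:
```python
from rig import r
from h import *
s=r.sense();c=r.get_calibration("wrist")
f=r.grab_frame("wrist")[150:245,195:320,::-1]
cv2.imwrite("pics/w3c.png",cv2.resize(cv2.convertScaleAbs(f,alpha=1.3),None,fx=6,fy=6,interpolation=cv2.INTER_CUBIC))
k=lambda q:((q[0]+.5-195)*6-.5,(q[1]+.5-150)*6-.5)
p=s["eef_pos"];print(p)
for q in (p-[0,0,94.8],[528.8,109.4,150],p+[0,0,25.2]): print(k(proj(c,q)))
```

```text
[528.11098655 109.99836606 266.28442926]
(np.float64(353.8409705349766), np.float64(271.39686341330383))
(np.float64(350.68769284204024), np.float64(231.45262187367666))
(np.float64(352.17823310325184), np.float64(773.7511340759402))
```

View pics/w3c.png

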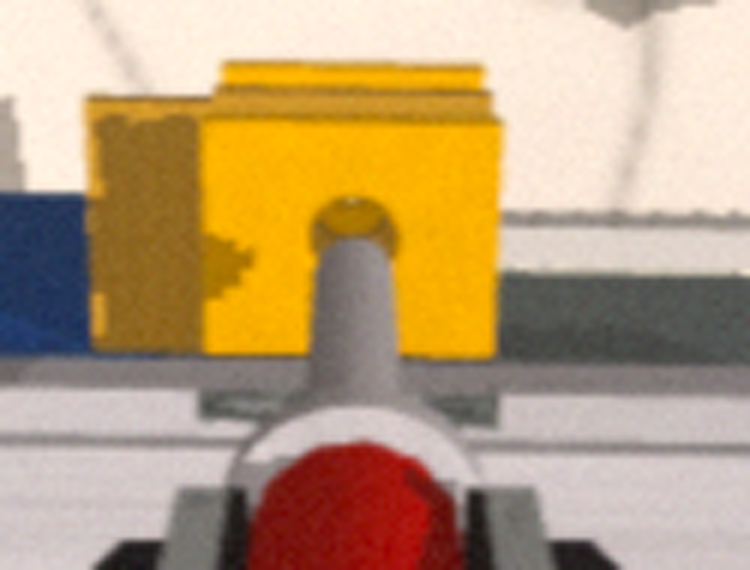

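Ear hole centre about (353,236), tip about (356,270) in the crop, tip predicted there to within 2 px. Hole is about 1 mm to +x and 0.4 mm to -y of the pin. Adjusting and going down gently.

carry_out:
  targets:
    - {"dp":[-1,-0.3,5],"yaw":0}
    - {"dp":[-1,-0.3,11],"yaw":0}
    - {"dp":[-1,-0.3,16],"yaw":0}
    - {"dp":[-1,-0.3,19],"yaw":0}
    - {"dp":[-1,-0.3,21],"yaw":0}
    - {"dp":[-1,-0.3,22],"yaw":0}
    - {"dp":[-1,-0.3,23],"yaw":0}
    - {"dp":[-1,-0.3,24],"yaw":0}
    - {"dp":[-1,-0.3,24],"yaw":0}

```text
clock: 13.82
eef_pos: [529.5, 108.8, 242.3]
tcp_rot: [3.142, 0.0, 3.054]
contact_force: [-0.4, -0.2, -1.5]
opening: 0.244
grasp_force: 39.4
```

carry_out:
  targets:
    - {"dp":[0,0.4,1],"yaw":0}
    - {"dp":[0,0.4,2],"yaw":0}
    - {"dp":[0,0.4,3],"yaw":0}
    - {"dp":[0,0.4,4],"yaw":0}
    - {"dp":[0,0.4,5],"yaw":0}
    - {"dp":[0,0.4,5],"yaw":0}
    - {"dp":[0,0.4,5],"yaw":0}

```text
clock: 14.7
eef_pos: [529.5, 109.2, 237.3]
tcp_rot: [-3.142, -0.0, 3.054]
contact_force: [-0.7, -0.5, -1.2]
opening: 0.246
grasp_force: 39.4
```

carry_out:
  targets:
    - {"dp":[0,0,2],"yaw":0}
    - {"dp":[0,0,4],"yaw":0}
    - {"dp":[0,0,6],"yaw":0}
    - {"dp":[0,0,8],"yaw":0}
    - {"dp":[0,0,10],"yaw":0}
    - {"dp":[0,0,12],"yaw":0}
    - {"dp":[0,0,13],"yaw":0}
    - {"dp":[0,0,14],"yaw":0}
    - {"dp":[0,0,15],"yaw":0}
    - {"dp":[0,0,16],"yaw":0}
    - {"dp":[0,0,16],"yaw":0}

```text
clock: 16.08
eef_pos: [529.5, 109.2, 221.2]
tcp_rot: [-3.142, -0.0, 3.054]
contact_force: [-0.4, 0.0, -1.4]
opening: 0.244
grasp_force: 39.4
```

carry_out:
  targets:
    - {"dp":[0,0,2],"yaw":0}
    - {"dp":[0,0,5],"yaw":0}
    - {"dp":[0,0,8],"yaw":0}
    - {"dp":[0,0,11],"yaw":0}
    - {"dp":[0,0,13],"yaw":0}
    - {"dp":[0,0,15],"yaw":0}
    - {"dp":[0,0,16.5],"yaw":0}
    - {"dp":[0,0,18],"yaw":0}
    - {"dp":[0,0,20],"yaw":0}
    - {"dp":[0,0,22],"yaw":0}
    - {"dp":[0,0,22],"yaw":0}

```text
clock: 17.45
eef_pos: [529.4, 109.2, 199.1]
tcp_rot: [-3.142, -0.0, 3.054]
contact_force: [-0.4, 0.5, -2.1]
opening: 0.243
grasp_force: 39.4
```

carry_out:
  targets:
    - {"dp":[0,0,3],"yaw":0}
    - {"dp":[0,0,6],"yaw":0}
    - {"dp":[0,0,9],"yaw":0}
    - {"dp":[0,0,12],"yaw":0}
    - {"dp":[0,0,15],"yaw":0}
    - {"dp":[0,0,18],"yaw":0}
    - {"dp":[0,0,21],"yaw":0}
    - {"dp":[0,0,24],"yaw":0}
    - {"dp":[0,0,26],"yaw":0}
    - {"dp":[0,0,27],"yaw":0}
    - {"dp":[0,0,27],"yaw":0}

```text
clock: 18.82
eef_pos: [529.5, 109.2, 172.2]
tcp_rot: [-3.142, -0.0, 3.054]
contact_force: [-0.3, 0.2, -1.3]
opening: 0.242
grasp_force: 39.4
```

carry_out:
  targets:
    - {"dp":[0,0,0.5],"yaw":0}
    - {"dp":[0,0,1],"yaw":0}
    - {"dp":[0,0,1.4],"yaw":0}
    - {"dp":[0,0,1.4],"yaw":0}

```text
clock: 19.32
eef_pos: [529.5, 109.2, 170.9]
tcp_rot: [-3.142, -0.0, 3.054]
contact_force: [0.6, 0.4, -1.3]
opening: 0.245
grasp_force: 39.4
```

carry_out:
  targets:
    - {"dp":[0,0,0.4],"yaw":0}
    - {"dp":[0,0,0.8],"yaw":0}
    - {"dp":[0,0,1.1],"yaw":0}
    - {"dp":[0,0,1.1],"yaw":0}

```text
clock: 19.82
eef_pos: [529.6, 109.2, 169.8]
tcp_rot: [-3.142, 0.0, 3.054]
contact_force: [-0.1, -0.5, 0.5]
opening: 0.247
grasp_force: 39.5
```

carry_out:
  targets:
    - {"dp":[0,0,0.2],"yaw":0}
    - {"dp":[0,0,0.4],"yaw":0}
    - {"dp":[0,0,0.4],"yaw":0}

```text
clock: 20.2
eef_pos: [529.6, 109.2, 169.8]
tcp_rot: [3.142, 0.0, 3.054]
contact_force: [-2.0, -0.7, 4.8]
opening: 0.249
grasp_force: 40.0
```

Collar is seated (4.8 N up). Releasing.

carry_out:
  targets:
    - {"dp":[0,0,0],"yaw":0}
    - {"dp":[0,0,0],"yaw":0}
    - {"dp":[0,0,0],"yaw":0}
    - {"dp":[0,0,0],"yaw":0}
    - {"dp":[0,0,-15],"yaw":0}
    - {"dp":[0,0,-45],"yaw":0}
    - {"dp":[0,0,-85],"yaw":0}
    - {"dp":[20,0,-110],"yaw":0}
    - {"dp":[60,0,-120],"yaw":0}
    - {"dp":[60,0,-120],"yaw":0}
  fingers: 0.2

```text
clock: 21.45
eef_pos: [468.4, 114.6, 291.4]
tcp_rot: [3.141, 0.002, 3.054]
contact_force: [0.5, -0.5, -0.1]
opening: 0.598
grasp_force: 0.0
```

Run:
```python
from rig import r
from h import *
s=r.sense();print(s["eef_pos"],s["clock"],s["opening"])
c=r.get_calibration("wrist")
f=r.grab_frame("wrist"); cv2.imwrite("pics/w4.png",cv2.resize(f[:,:,::-1],(800,600),interpolation=cv2.INTER_CUBIC))
for q in ([529.2,109.3,195],[529.2,109.3,155],[509.6,-29.5,138]): print((proj(c,q)+.5)*1.5625-.5)
```

```text
[468.37939602 114.64805976 291.35216168] 21.45 0.5981224858332176
[396.35211874 395.65246182]
[396.38954488 365.42381391]
[208.81629156 345.84032933]
```

View pics/w4.png

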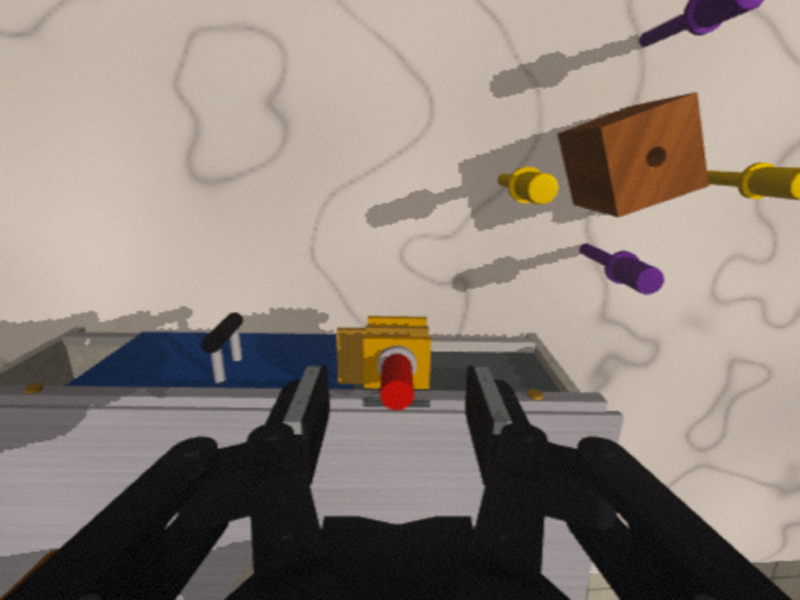

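The pin top at (397,395) and the handle top at (209,345) match the positions for a fully home pin and a shut door.

```bash
python3 -c "
from rig import r
print(r.sign_off())"
```

```text
the job is handed in; nothing more can be done
None
```

The blue door is shut at its stop and the red pin is through all three lock plates, its collar on the upper ear, and released at 21 s; the last reading before release was about 5 N upward, the arm never went near the cups, bowl or frother, and the job is handed in.

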